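# Plug in the pot stop and lock it for the road

## Robot

A 6-joint arm with a two-finger parallel gripper is mounted at the origin on the work surface. World frame = base frame: x ahead of the robot, y to its left, z up, the work surface at z = 0. Lengths are in mm, angles in rad, forces in N, time in s.
With the tool pointing down it reaches from about 325 to 875 mm from the base axis. Payload 4.4 kg.
Tool frame: the origin (TCP) lies midway between the tips of the shut fingers; the grasp point (between the pads) lies 19 mm behind it; z points along the fingers, y is the line along which they close (so a half turn about z gives the same grasp; the last joint's range is limited). The gripper opens to 85 mm and grips with 20 to 120 N. Pads are 22 mm wide; open, the fingers measure 114 mm over their backs; the gripper's body (76 mm by 85 mm) begins 54 mm behind the grasp point. The pads swing forward as they close: fully open they stand 13 mm farther back than shut.
Start: joints at [0.983, 0.207, 1.542, -0, 1.393, -0.15], TCP at [243.78, 520.768, 231.282] pointing down, gripper open.
Joint ranges: [-2.73, 2.73], [-0.86, 2.22], [0.23, 2.46], [-1.11, 4.25], [0.08, 2.63], [-2.82, 2.82]. Speed limits (rad/s): [2.79, 2.79, 3.14, 3.14, 3.14, 3.14].

## Interface

Orientations are given as a rotation vector (axis times angle).
In Python, from station import readout, cams, job gives the robot as it stands. The module is installed in compiled form; this text tells all that it offers.
- The arm moves only by the tool servo_tool, never from a script. Its argument "targets" is a list of rows, each an object with "delta_pos": the shift along the tool's x, y, z as a fraction of full scale, a list of three; "rot": the turn, a rotation vector about the tool's x, y, z as a fraction of full scale, a list of three. A call has 1 to 10 rows; each row is the pose to reach, as a shift and turn from the pose commanded when the call began, along the tool's axes at that moment, turning the shorter way round; what a row does not reach only later rows make up. Full scale, the value 1, is 0.5 m for a shift and 180 degrees for a turn. A row lasts 1/12 s, in which the tool goes at most 41.7 mm and 7.16 degrees, less where a joint would pass 70% of its speed; a pose out of reach is approached as far as the arm can. A call with a number of a shift or a turn outside -1 to 1 is refused whole. A call with a gripper value outside its range is refused whole. "jaw" is the opening, from 0 (shut) to 1 (fully open), set as the call begins (left out, the last holds). The fingers move at their own pace and stop on an object; "newtons" is the grip in N (left out, the last holds). Time passes only in rows, so rows that repeat a pose let the fingers close. It gives the time, the measured TCP pose, the force, the opening and the grip force at its end, in the units of the state.
- readout.sense(): the state, without advancing time (a new reading comes with each control period).
- cams.capture(name): name is "side" or "top"; returns a dict with "image" (384x512x3 uint8, red, green, blue), "intrinsics" (3x3 intrinsics, pixels), "k1" (the pictures are not rectified: a ray, as slopes to the right and down, at radius r is drawn at 1 + k1 r^2 times it, then the intrinsics apply), "R" (3x3) and "t" (3): a world point X has camera coordinates R X + t. Camera axes: x right, y down, z forward; pixel columns grow to the right and rows downward; lengths in mm; the calibration is good to about 2 mm. A picture is of the moment at which its call begins. There is no depth.
- job.close_job(): hands the job in; it is judged then, once.
The state is a dict: "t": time; "q": joint angles; "joint_velocities": joint speeds; "joint_efforts": joint torques, N m; "tool_pos": TCP position; "eef_rot": TCP orientation; "contact_force": force on the tool from outside, world axes, zero at the start; "torque": the same for the moment, N m; "gripper_width": finger opening in mm; "grip_force": force on a finger pad.
Only numpy, scipy, OpenCV 4.12 (cv2) and the standard library are available. Lean on these libraries where they do the work, as an engineer would, in place of code of your own. Each camera call takes 0.05 s, during which the arm holds its last target. There are 200 camera calls.

## Task

Get the galley ready to drive: take the wooden pot-stop block out of its stowage caddy and plug it, tenon down, fully home in the socket of the metal base; only then knock the base's steel lock peg fully down with the head of the mallet, never pushing it with the gripper. Finish with the mallet let go and standing on its head on the counter again, the block still fully home, and the other kitchen things left where they are and not knocked over.

Things in the scene. Friction and masses are not known exactly. Their poses are not given: they have to be found in the camera images.
- fiddle: Pot-stop block of pale wood, 108 mm tall, upright in the caddy. Body 62 (its x) by 44 (y) by 80 mm tall; below it, centred, a tenon 48 (x) by 32 (y) by 28 mm long. Origin: centre of the tenon's underside; z up (body from z = 28 to 108 mm). Half a turn makes no difference. 0.24 kg.
- caddy: Plywood stowage caddy, fixed; holds the block, x along x. Origin: centre of its underside. Floor 100 x 70 mm, 6 mm thick. Cheeks 70 mm long (x) at y = +-25 to +-33 mm, up to z = 114 mm, level with the block's top and 3 mm off its 62 mm wide sides: here only the block's ends (62 mm apart along x) can be gripped. Low lips at x = +-28.5 to +-36.5 mm, up to z = 18 mm.
- dock: Metal socket base, fixed. Origin: underside, below the socket's centre. Plate x = -55 to +125, y = +-40 mm, 34 mm high. Two guide cheeks 40 mm wide (y) at x = +-37 to +-47 mm, up to z = 136 mm, 22 mm above the seated block's top: the block goes between them and can be held there only by its sides (44 mm apart along y). The lock peg is at x = +90 mm, y = 0.
- dock_socket (a point): Centre of the socket's mouth on the plate's top (34 mm above the counter), axes as the base. Hole 52 (x) by 36 (y) mm, 30 mm deep, 3 mm chamfer. Seated, the block's shoulder rests on the plate, its origin is 28 mm below this point and its x lies along the base's x, either way round.
- lock_peg (a joint): How far the lock peg is driven down, m: 0 standing up to 0.022 fully down. It slides stiffly (about 7 N) and stays where it is left.
- peg_top (a point): Centre of the lock peg's flat top: 64 mm above the counter when the joint reads 0. The steel peg has an 18 mm shank and a 30 mm head.
- mallet: Rubber mallet standing on its head. Head: upright cylinder 60 mm across, 85 mm tall. Origin: centre of the head's underside (the striking face); z up. Wooden handle level along +x, x = 28 to 178 mm, 22 mm wide (y), 30 mm tall, its middle at z = 52 mm. 0.4 kg, centre of mass about x = 15 mm.
- pot_stand: Flat bamboo pot stand fixed on the counter, 124 x 124 mm, 14 mm high, smooth level top. Origin: centre of its underside. Clear; the block can be stood on it to change the grip.
- whisk: Stainless whisk lying along its x, from x = -130 to +110 mm, 52 mm wide and high. Origin on the counter below the root of its wires. Leave alone.
- measuring_cup: Blue plastic measuring cup, 68 mm across, 55 mm tall, flat handle to x = +101 mm. Origin: centre of its underside. Leave alone.
- mug: White mug, 80 mm across, 90 mm tall, handle at +y. Origin: centre of its underside. Leave alone.
- jar: Glass jar, 76 mm across, 110 mm tall. Origin: centre of its underside. Leave alone.
- bowl: Steel bowl, 130 mm across, 55 mm tall. Origin: centre of its underside. Leave alone.
- oil_bottle: Green glass bottle, 56 mm across, 190 mm tall. Origin: centre of its underside. Leave alone.
- salt_pig: White ceramic salt pig with a hinged wooden lid facing its -x, 110 mm across, 97 mm tall, fixed. Origin: centre of its underside. Leave alone.
Things that resemble listed ones, but are neither listed nor needed, are in the scene too. Of the things shaped like the mallet, the rubber one is meant.

How it is judged:
By the outcome, as a careful person would: the job done as asked, in the order asked, and still so for the second after the job is handed in, with the robot touching nothing.
It also fails if it takes over 72 s, if anything falls off the work surface, if the arm or the gripper's body presses on something with over 40 N, if the wrist force passes 120 N, or if a joint passes its speed limit or range.

## Working session

There is one attempt and no reset: what is moved stays moved. The work goes in short steps, Python scripts to look and compute and a tool call to move; the robot and the scene stay as the last step left them, time stands still between calls to the robot, and variables do not carry over. Pictures are saved under pics/ and viewed, at most 10 in all, crops included, and the job is handed in when it is done.

Besides the shell and the picture viewer there is one more tool, called after "Request:" by a JSON object that holds its "op" and its "data". servo_tool: Moves the arm, as the interface text tells. Its arguments: {"type":"object","properties":{"targets":{"type":"array","items":{"type":"object","properties":{"delta_pos":{"type":"array","items":{"type":"number","minimum":-1,"maximum":1}},"rot":{"type":"array","items":{"type":"number","minimum":-1,"maximum":1}}}}},"jaw":{"type":"number"},"newtons":{"type":"number"}},"required":["targets"]}

```bash
mkdir -p pics
cat > h.py <<'E'
import numpy as np, cv2
from scipy.spatial.transform import Rotation as Rn
from station import readout, cams, job
def cap(n):
    c=cams.capture(n); np.savez('last_%s.npz'%n,**c); return c
def load(n): return dict(np.load('last_%s.npz'%n))
def ray(c,px):
    K=np.array(c['intrinsics']); k1=float(c['k1'])
    p=np.atleast_2d(np.array(px,float)).reshape(-1,1,2)
    u=cv2.undistortPoints(p,K,np.array([k1,0,0,0,0.]),None,None).reshape(-1,2)
    R=np.array(c['R']);t=np.array(c['t'])
    d=np.c_[u,np.ones(len(u))]@R
    return -R.T@t, d
def onz(c,px,z):
    o,d=ray(c,px); return o+d*((z-o[2])/d[:,2])[:,None]
def proj(c,X):
    R=np.array(c['R']);t=np.array(c['t'])
    return cv2.projectPoints(np.atleast_2d(np.array(X,float)),cv2.Rodrigues(R)[0],t,np.array(c['intrinsics']),np.array([float(c['k1']),0,0,0,0.]))[0].reshape(-1,2)
E
python3 - <<'E'
from h import *
for n in ['top','side']:
    c=cap(n); cv2.imwrite(f'pics/{n}0.png',cv2.resize(c['image'][...,::-1],(800,600),interpolation=cv2.INTER_CUBIC))
    print(n,-c['R'].T@c['t'],c['R'][2],c['k1'],c['intrinsics'][0])
s=readout.sense();print(s)
E
```

```text
top [ 397.24223643    8.52994498 1256.02611268] [ 0.15883247 -0.00759498 -0.98727634] -0.029574203275831115 [349.04517622   0.         255.34306741]
side [   83.54233567 -1005.04963535   692.6441068 ] [ 0.38964416  0.77911716 -0.49107422] 0.002847396808624879 [441.38537372   0.         254.42865645]
{'t': 0.1, 'q': array([ 9.82513559e-01,  2.07335236e-01,  1.54279474e+00,  2.98090725e-05,
        1.39350905e+00, -1.50507046e-01]), 'joint_velocities': array([ 0.00016148, -0.00072226, -0.00410665,  0.00019716,  0.00041809,
        0.00027197]), 'joint_efforts': array([-1.15952269e-03, -3.84095013e+01, -2.92548680e+01, -2.59125336e-04,
        4.86862278e-03, -2.25959326e-06]), 'tool_pos': array([243.38474893, 520.20630258, 230.24937574]), 'eef_rot': array([-6.82019902e-01, -3.06588173e+00,  2.98025076e-03]), 'contact_force': array([-0.45779732,  0.31482916, -0.17787605]), 'torque': array([-0.01424054, -0.02573224, -0.04155845]), 'grip_force': 0.0, 'gripper_width': 85.48891955201049}
```

View pics/top0.png

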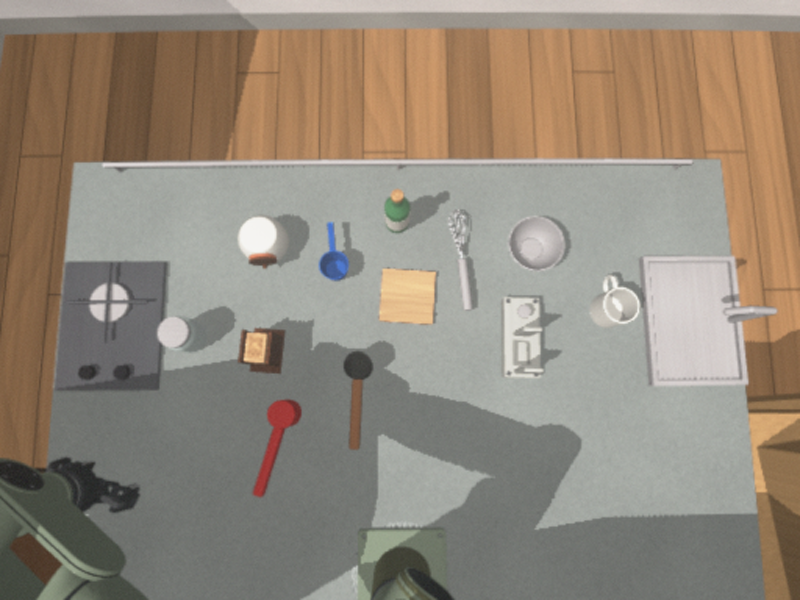

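View pics/side0.png

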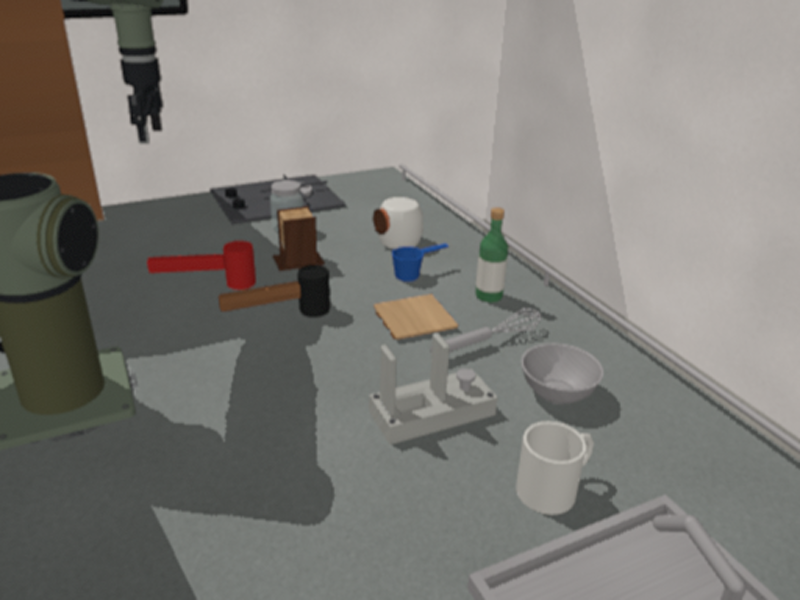

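The top view shows the block in its caddy at (257,347), the black rubber mallet with its head at (358,365) and handle toward the robot, the pot stand at (408,296), and the dock at (522,337) with its peg at (526,311). The red mallet at (284,413) is a lookalike. The side view shows the same layout, with the dock's peg end away from the robot.

```bash
cat > m1.py <<'E'
from h import *
c=load('top'); im=c['image'].astype(np.uint8); hsv=cv2.cvtColor(im,cv2.COLOR_RGB2HSV)
def blob(mask,box):
    x0,y0,x1,y1=box; m=np.zeros(mask.shape,np.uint8); m[y0:y1,x0:x1]=mask[y0:y1,x0:x1]
    cs,_=cv2.findContours(m,cv2.RETR_EXTERNAL,cv2.CHAIN_APPROX_NONE); k=max(cs,key=cv2.contourArea); return k[:,0,:].astype(float)
def rect(k,z):
    p=onz(c,k,z)[:,:2].astype(np.float32); return cv2.minAreaRect(p)
H,S,V=[hsv[...,i].astype(int) for i in range(3)]
print('block',rect(blob((S>70)&(V>130),(148,205,190,245)),114))
print('caddy dark',rect(blob((S>70)&(V<=130),(148,205,190,245)),114))
print('stand',rect(blob((S>70)&(V>130),(238,165,285,212)),14))
k=blob((V<75),(215,218,245,250)); print('head',cv2.minEnclosingCircle(onz(c,k,85)[:,:2].astype(np.float32)),len(k))
k=blob((S>100),(215,240,240,292)); print('handle',rect(k,67), )
print('dockplate',rect(blob((V>150)&(S<40),(315,183,352,247)),34))
# contact sheet
a=cv2.resize(im[180:252,310:360],None,fx=8,fy=8,interpolation=cv2.INTER_CUBIC)
b=cv2.resize(im[200:245,145:195],None,fx=8,fy=8,interpolation=cv2.INTER_CUBIC)
b=np.vstack([b,np.zeros((a.shape[0]-b.shape[0],b.shape[1],3),np.uint8)])
cv2.imwrite('pics/crop1.png',np.hstack([a,b])[...,::-1])
s=load('side')['image']
cv2.imwrite('pics/crop2.png',cv2.resize(s[125:285,170:325],None,fx=3.7,fy=3.7,interpolation=cv2.INTER_CUBIC)[...,::-1])
E
python3 m1.py
```

```text
block ((486.3644104003906, 300.7674865722656), (48.28663635253906, 65.53909301757812), 85.19639587402344)
caddy dark ((480.0240478515625, 279.1248779296875), (60.31732940673828, 88.19461822509766), 85.21527862548828)
stand ((609.5922241210938, -19.367774963378906), (123.40372467041016, 124.02009582519531), 85.62933349609375)
head ((447.2116394042969, 89.60253143310547), 29.8254337310791) 48
handle ((346.4792785644531, 95.82705688476562), (18.30246353149414, 141.9324188232422), 87.140380859375)
dockplate ((515.0001220703125, -274.622314453125), (129.14244079589844, 226.1346893310547), 87.90509033203125)
```

View pics/crop1.png

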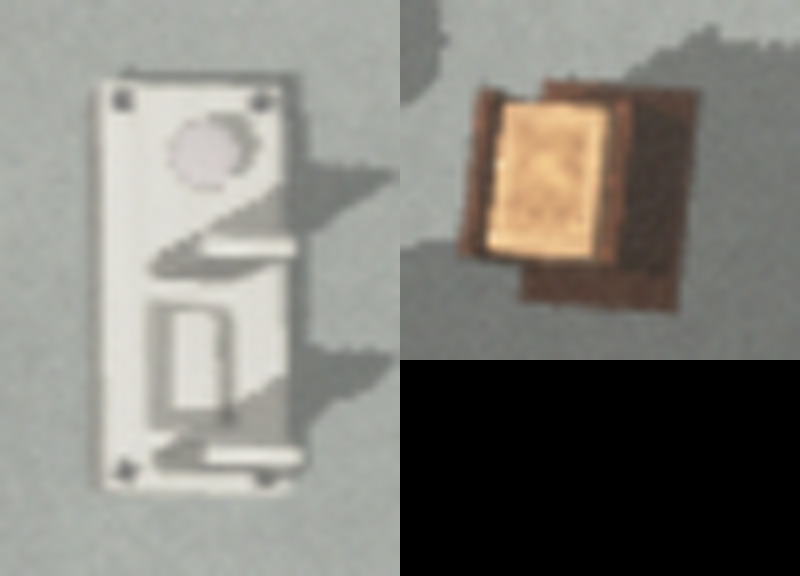

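View pics/crop2.png

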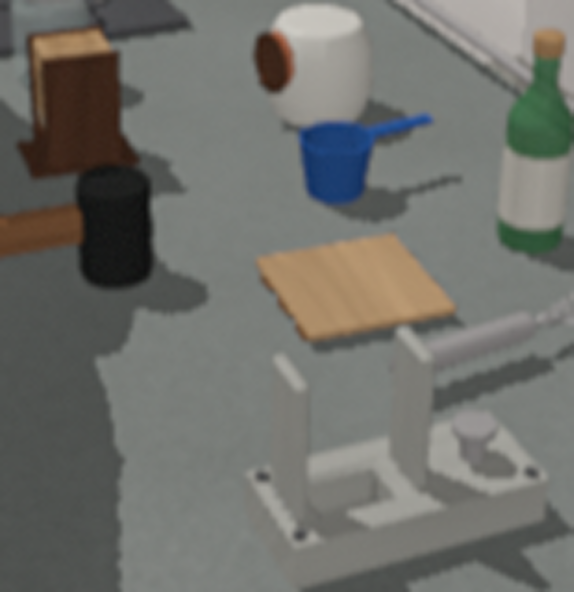

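Crop 1 shows the dock in the left half: plate corners near (100,78), (290,78), (295,492) and (103,490), peg top at (203,152) and cheek tops at y≈247 and 455. The caddy is on the right, with its floor corners near (545,80), (700,90), (680,312) and (520,300). Crop 2 confirms the black rubber mallet stands on its head and the peg is up.

```bash
cat > m2.py <<'E'
from h import *
c=load('top')
q=lambda u,v,ox,oy:((u+.5)/8-.5+ox,(v+.5)/8-.5+oy)
D=lambda L,z:onz(c,[q(u,v,310,180) for u,v in L],z)[:,:2].round(1)
p=D([(100,78),(288,78),(295,492),(104,490)],34);print('plate',p.tolist(),p.mean(0))
p=D([(150,303),(232,303),(236,428),(154,430)],34);print('socket',p.tolist(),p.mean(0))
p=D([(204,247),(297,247),(206,455),(302,456)],136);print('cheeks',p.tolist(),p.mean(0))
print('peg',D([(203,152)],64))
B=lambda L,z:onz(c,[q(u-400,v,145,200) for u,v in L],z)[:,:2].round(1)
p=B([(545,80),(700,90),(680,312),(520,300)],6);print('floor',p.tolist())
p=B([(480,90),(632,98),(612,264),(462,255)],114);print('cheektops',p.tolist(),p.mean(0))
p=B([(503,102),(607,106),(596,258),(488,252)],114);print('block',p.tolist(),p.mean(0))
f=lambda u,v,z:onz(c,[(u/1.5625,v/1.5625)],z)[0,:2].round()
for n,a in dict(whisk0=(467,307,10),whisk1=(458,212,26),mug=(618,304,90),cup=(334,265,55),jar=(174,333,110),red=(284,413,85),bottle=(398,196,190)).items(): print(n,f(*a))
# side check: block top corners & peg top & mallet
s=load('side')
for n,X in dict(block=[486,301,114],peg=[572,-235,64],mal=[447,90,85],stand=[609,-19,14]).items(): print(n,((proj(s,X)[0]-[170,125])*3.7).round())
E
python3 m2.py
```

```text
plate [[603.6, -238.5], [602.9, -322.6], [420.1, -316.5], [421.9, -233.1]] [ 512.125 -277.675]
socket [[503.2, -256.5], [502.8, -292.7], [448.1, -292.0], [447.6, -256.0]] [ 475.425 -274.3  ]
cheeks [[516.8, -257.3], [516.4, -295.1], [433.3, -254.3], [432.4, -292.9]] [ 474.725 -274.9  ]
peg [[ 565.7 -275.8]]
floor [[539.3, 333.2], [534.2, 263.2], [435.2, 269.8], [441.0, 341.2]]
cheektops [[523.2, 331.8], [519.3, 269.1], [451.5, 275.4], [455.7, 336.8]] [487.425 303.275]
block [[518.1, 322.1], [516.1, 279.3], [454.0, 282.0], [456.8, 326.2]] [486.25 302.4 ]
whisk0 [ 582. -158.]
whisk1 [ 806. -142.]
mug [ 574. -478.]
cup [674. 145.]
jar [517. 476.]
red [348. 244.]
bottle [786.   0.]
block [67. 42.]
peg [445. 381.]
mal [106. 180.]
stand [347. 280.]
```

```bash
cat > go.py <<'E'
import sys
from h import *
def Rd(psi):  # tool down, y axis at world angle psi(deg)
    a=np.radians(psi); y=np.array([np.cos(a),np.sin(a),0]); z=np.array([0,0,-1.]); return np.c_[np.cross(y,z),y,z]
def plan(wps):
    s=readout.sense(); p=np.array(s['tool_pos']); R=Rn.from_rotvec(s['eef_rot']).as_matrix()
    print('t',round(s['t'],2),'p',p.round(1),'psi',np.degrees(np.arctan2(R[1,1],R[0,1])).round(2),'tilt',R[2].round(3),'q6',np.round(s['q'][5],2),'w',round(s['gripper_width'],1),'gf',round(s['grip_force'],1),'F',np.round(s['contact_force'],1))
    for x,y,z,psi in wps:
        T=Rd(psi); d=R.T@(np.array([x,y,z])-p)/500; r=Rn.from_matrix(R.T@T).as_rotvec()/np.pi
        print((x,y,z,psi),'d',d.round(4).tolist(),'r',r.round(4).tolist(),'rows',round(max(np.linalg.norm(d)*12,np.linalg.norm(r)*180/7.16),1))
        p=np.array([x,y,z]);R=T
if __name__=='__main__': plan(eval(sys.argv[1]))
E
python3 go.py "[(486.8,301.7,190,-4.4),(486.8,301.7,62,-4.4)]"
```

```text
t 0.1 p [243.4 520.2 230.2] psi 64.92 tilt [ 0.    -0.002 -1.   ] q6 -0.15 w 85.5 gf 0.0 F [-0.5  0.3 -0.2]
(486.8, 301.7, 190, -4.4) d [-0.6262, -0.1893, 0.0807] r [-0.0006, 0.0003, 0.3851] rows 9.7
(486.8, 301.7, 62, -4.4) d [0.0, 0.0, 0.256] r [0.0, 0.0, 0.0] rows 3.1
```

Request:
{"op": "servo_tool", "data": {"targets": [{"delta_pos":[-0.626,-0.189,0.08],"rot":[0,0,0.385]},{"delta_pos":[-0.626,-0.189,0.08],"rot":[0,0,0.385]},{"delta_pos":[-0.626,-0.189,0.08],"rot":[0,0,0.385]},{"delta_pos":[-0.626,-0.189,0.08],"rot":[0,0,0.385]},{"delta_pos":[-0.626,-0.189,0.08],"rot":[0,0,0.385]},{"delta_pos":[-0.626,-0.189,0.08],"rot":[0,0,0.385]},{"delta_pos":[-0.626,-0.189,0.08],"rot":[0,0,0.385]},{"delta_pos":[-0.626,-0.189,0.08],"rot":[0,0,0.385]},{"delta_pos":[-0.626,-0.189,0.08],"rot":[0,0,0.385]},{"delta_pos":[-0.626,-0.189,0.08],"rot":[0,0,0.385]}], "jaw": 1, "newtons": 60}}

```text
t: 0.93
tool_pos: [488.5, 300.1, 190.1]
eef_rot: [-2.315, -2.123, 0.003]
contact_force: [0.3, -0.3, -0.6]
gripper_width: 85.3
grip_force: 0.0
```

Request:
{"op": "servo_tool", "data": {"targets": [{"delta_pos":[0,0,0],"rot":[0,0,0]},{"delta_pos":[0,0,0],"rot":[0,0,0]},{"delta_pos":[0,0,0],"rot":[0,0,0]}]}}

```text
t: 1.18
tool_pos: [486.8, 302.7, 191.0]
eef_rot: [-2.302, -2.138, 0.001]
contact_force: [0.5, 0.3, -0.7]
gripper_width: 85.7
grip_force: 0.0
```

```bash
python3 go.py "[(486.8,301.7,62,-4.4)]"
```

```text
t 1.18 p [486.8 302.7 191. ] psi -4.24 tilt [-0. -0. -1.] q6 0.48 w 85.7 gf 0.0 F [ 0.5  0.3 -0.7]
(486.8, 301.7, 62, -4.4) d [-0.0019, 0.0003, 0.2581] r [-0.0001, 0.0001, 0.0009] rows 3.1
```

Request:
{"op": "servo_tool", "data": {"targets": [{"delta_pos":[-0.001,0,0.06],"rot":[0,0,0]},{"delta_pos":[-0.002,0,0.12],"rot":[0,0,0]},{"delta_pos":[-0.002,0,0.17],"rot":[0,0,0]},{"delta_pos":[-0.002,0,0.21],"rot":[0,0,0]},{"delta_pos":[-0.002,0,0.24],"rot":[0,0,0]},{"delta_pos":[-0.002,0,0.258],"rot":[0,0,0]},{"delta_pos":[-0.002,0,0.258],"rot":[0,0,0]},{"delta_pos":[-0.002,0,0.258],"rot":[0,0,0]}]}}

```text
t: 1.85
tool_pos: [486.9, 301.8, 62.4]
eef_rot: [-2.303, -2.136, 0.0]
contact_force: [0.4, 0.3, 0.1]
gripper_width: 85.6
grip_force: 0.0
```

Request:
{"op": "servo_tool", "data": {"targets": [{"delta_pos":[0,0,0],"rot":[0,0,0]},{"delta_pos":[0,0,0],"rot":[0,0,0]},{"delta_pos":[0,0,0],"rot":[0,0,0]},{"delta_pos":[0,0,0],"rot":[0,0,0]},{"delta_pos":[0,0,0],"rot":[0,0,0]},{"delta_pos":[0,0,0],"rot":[0,0,0]},{"delta_pos":[0,0,0],"rot":[0,0,0]},{"delta_pos":[0,0,0],"rot":[0,0,0]}], "jaw": 0, "newtons": 60}}

```text
t: 2.52
tool_pos: [488.3, 302.2, 64.1]
eef_rot: [2.304, 2.134, 0.005]
contact_force: [-1.5, 0.2, 6.8]
gripper_width: 61.3
grip_force: 65.8
```

```bash
python3 go.py "[(486.8,301.7,222,-4.4)]"
```

```text
t 2.52 p [488.3 302.2  64.1] psi -4.38 tilt [ 0.002  0.003 -1.   ] q6 0.48 w 61.3 gf 65.8 F [-1.5  0.2  6.8]
(486.8, 301.7, 222, -4.4) d [-0.0006, -0.0021, -0.3158] r [0.0009, -0.0006, 0.0001] rows 3.8
```

Request:
{"op": "servo_tool", "data": {"targets": [{"delta_pos":[0,0,-0.04],"rot":[0,0,0]},{"delta_pos":[0,0,-0.09],"rot":[0,0,0]},{"delta_pos":[0,0,-0.15],"rot":[0,0,0]},{"delta_pos":[0,0,-0.21],"rot":[0,0,0]},{"delta_pos":[0,0,-0.27],"rot":[0,0,0]},{"delta_pos":[0,0,-0.32],"rot":[0,0,0]},{"delta_pos":[0,0,-0.33],"rot":[0,0,0]},{"delta_pos":[0,0,-0.33],"rot":[0,0,0]}]}}

```text
t: 3.18
tool_pos: [488.3, 301.9, 229.2]
eef_rot: [2.304, 2.134, 0.007]
contact_force: [1.1, -0.7, -2.8]
gripper_width: 61.3
grip_force: 66.4
```

```bash
python3 go.py "[(609.5,-19.4,200,-1.5),(609.5,-19.4,72,-1.5)]"; python3 -c "
from h import *
for n in ['top','side']: cap(n)
a=load('top')['image'][180:270,130:250];b=load('side')['image'][60:180,130:290]
a=cv2.resize(a,(533,400));b=cv2.resize(b,(533,400))
cv2.imwrite('pics/lift.png',cv2.resize(np.hstack([a,b]),(800,300))[...,::-1])"
```

```text
t 3.18 p [488.3 301.9 229.2] psi -4.39 tilt [ 0.002  0.004 -1.   ] q6 0.48 w 61.3 gf 66.4 F [ 1.1 -0.7 -2.8]
(609.5, -19.4, 200, -1.5) d [-0.6223, 0.2906, 0.0584] r [0.0013, -0.0006, -0.016] rows 8.3
(609.5, -19.4, 72, -1.5) d [0.0, 0.0, 0.256] r [0.0, 0.0, 0.0] rows 3.1
```

View pics/lift.png

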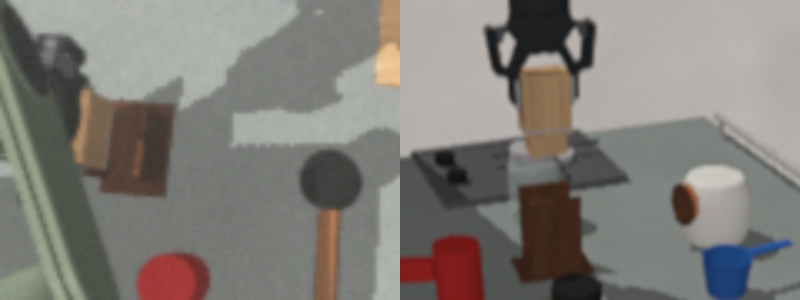

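The picture shows the block held upright by its ends, clear of the empty caddy (side crop around (545,110)).

Request:
{"op": "servo_tool", "data": {"targets": [{"delta_pos":[-0.05,0.023,0.005],"rot":[0,0,-0.002]},{"delta_pos":[-0.12,0.056,0.011],"rot":[0,0,-0.004]},{"delta_pos":[-0.19,0.089,0.018],"rot":[0,0,-0.006]},{"delta_pos":[-0.26,0.121,0.025],"rot":[0,0,-0.008]},{"delta_pos":[-0.33,0.154,0.03],"rot":[0,0,-0.01]},{"delta_pos":[-0.4,0.187,0.037],"rot":[0,0,-0.012]},{"delta_pos":[-0.47,0.22,0.044],"rot":[0,0,-0.014]},{"delta_pos":[-0.54,0.252,0.05],"rot":[0,0,-0.016]},{"delta_pos":[-0.59,0.276,0.055],"rot":[0,0,-0.016]},{"delta_pos":[-0.622,0.291,0.058],"rot":[0.001,0,-0.016]}]}}

```text
t: 4.12
tool_pos: [607.0, -23.0, 194.0]
eef_rot: [-2.249, -2.184, 0.01]
contact_force: [1.4, 0.0, -1.8]
gripper_width: 61.6
grip_force: 66.3
```

Request:
{"op": "servo_tool", "data": {"targets": [{"delta_pos":[0,0,0],"rot":[0,0,0]},{"delta_pos":[0,0,0.04],"rot":[0,0,0]},{"delta_pos":[0,0,0.08],"rot":[0,0,0]},{"delta_pos":[0,0,0.13],"rot":[0,0,0]},{"delta_pos":[0,0,0.18],"rot":[0,0,0]},{"delta_pos":[0,0,0.21],"rot":[0,0,0]},{"delta_pos":[0,0,0.23],"rot":[0,0,0]},{"delta_pos":[0,0,0.24],"rot":[0,0,0]},{"delta_pos":[0,0,0.24],"rot":[0,0,0]},{"delta_pos":[0,0,0.24],"rot":[0,0,0]}]}}

```text
t: 4.95
tool_pos: [608.2, -19.4, 78.4]
eef_rot: [-2.248, -2.191, 0.003]
contact_force: [0.6, -0.0, -1.9]
gripper_width: 61.5
grip_force: 66.3
```

```bash
python3 go.py "[(609.5,-19.4,72,-1.5)]"
```

```text
t 4.95 p [608.2 -19.4  78.4] psi -1.49 tilt [ 0.    -0.003 -1.   ] q6 -0.15 w 61.5 gf 66.3 F [ 0.6 -0.  -1.9]
(609.5, -19.4, 72, -1.5) d [0.0001, 0.0026, 0.0127] r [-0.001, -0.0, 0.0001] rows 0.2
```

Request:
{"op": "servo_tool", "data": {"targets": [{"delta_pos":[0,0,0.006],"rot":[0,0,0]},{"delta_pos":[0,0,0.01],"rot":[0,0,0]},{"delta_pos":[0,0,0.012],"rot":[0,0,0]},{"delta_pos":[0,0,0.013],"rot":[0,0,0]},{"delta_pos":[0,0,0.013],"rot":[0,0,0]}]}}

```text
t: 5.37
tool_pos: [608.4, -19.8, 72.3]
eef_rot: [-2.249, -2.191, 0.003]
contact_force: [0.1, 0.2, -1.9]
gripper_width: 61.6
grip_force: 66.4
```

```bash
python3 go.py "[]"
```

```text
t 5.37 p [608.4 -19.8  72.3] psi -1.51 tilt [-0.    -0.002 -1.   ] q6 -0.15 w 61.6 gf 66.4 F [ 0.1  0.2 -1.9]
```

Request:
{"op": "servo_tool", "data": {"targets": [{"delta_pos":[0,0,0.002],"rot":[0,0,0]},{"delta_pos":[0,0,0.003],"rot":[0,0,0]},{"delta_pos":[0,0,0.003],"rot":[0,0,0]},{"delta_pos":[0,0,0.003],"rot":[0,0,0]}]}}

```text
t: 5.7
tool_pos: [608.4, -19.8, 72.2]
eef_rot: [-2.249, -2.191, 0.003]
contact_force: [-3.4, 1.1, 6.4]
gripper_width: 61.7
grip_force: 67.2
```

Request:
{"op": "servo_tool", "data": {"targets": [{"delta_pos":[0,0,0],"rot":[0,0,0]},{"delta_pos":[0,0,0],"rot":[0,0,0]},{"delta_pos":[0,0,0],"rot":[0,0,0]},{"delta_pos":[0,0,0],"rot":[0,0,0]},{"delta_pos":[0,0,0],"rot":[0,0,0]},{"delta_pos":[0,0,0],"rot":[0,0,0]}], "jaw": 1}}

```text
t: 6.2
tool_pos: [608.0, -19.7, 70.1]
eef_rot: [-2.249, -2.19, 0.003]
contact_force: [0.2, -0.7, 0.2]
gripper_width: 85.3
grip_force: 0.0
```

Request:
{"op": "servo_tool", "data": {"targets": [{"delta_pos":[0,0,-0.04],"rot":[0,0,0]},{"delta_pos":[0,0,-0.09],"rot":[0,0,0]},{"delta_pos":[0,0,-0.15],"rot":[0,0,0]},{"delta_pos":[0,0,-0.2],"rot":[0,0,0]},{"delta_pos":[0,0,-0.2],"rot":[0,0,0.03]},{"delta_pos":[0,0,-0.2],"rot":[0,0,0.07]},{"delta_pos":[0,0,-0.2],"rot":[0,0,0.11]},{"delta_pos":[0,0,-0.2],"rot":[0,0,0.15]},{"delta_pos":[0,0,-0.2],"rot":[0,0,0.19]},{"delta_pos":[0,0,-0.2],"rot":[0,0,0.22]}]}}

```text
t: 7.03
tool_pos: [608.3, -19.7, 170.2]
eef_rot: [-2.862, -1.291, 0.005]
contact_force: [-0.3, -0.8, -0.2]
gripper_width: 85.4
grip_force: 0.0
```

Request:
{"op": "servo_tool", "data": {"targets": [{"delta_pos":[0,0,0],"rot":[0,0,0.28]},{"delta_pos":[0,0,0],"rot":[0,0,0.28]},{"delta_pos":[0,0,0],"rot":[0,0,0.28]},{"delta_pos":[0,0,0],"rot":[0,0,0.28]},{"delta_pos":[0,0,0],"rot":[0,0,0.28]},{"delta_pos":[0,0,0],"rot":[0,0,0.28]},{"delta_pos":[0,0,0],"rot":[0,0,0.28]},{"delta_pos":[0,0,0],"rot":[0,0,0.28]},{"delta_pos":[0,0,0],"rot":[0,0,0.28]},{"delta_pos":[0,0,0],"rot":[0,0,0.28]}]}}

```text
t: 7.87
tool_pos: [608.3, -19.7, 170.2]
eef_rot: [-3.141, 0.037, 0.005]
contact_force: [-0.5, -0.6, 0.0]
gripper_width: 85.4
grip_force: 0.0
```

```bash
python3 go.py "[(609.5,-19.5,82,-91.5)]"; python3 -c "
from h import *
for n in ['top','side']: cap(n)
a=load('top')['image'][150:230,220:327];b=load('side')['image'][90:240,200:400]
a=cv2.resize(a,(533,400));b=cv2.resize(b,(533,400))
cv2.imwrite('pics/stand.png',cv2.resize(np.hstack([a,b]),(800,300))[...,::-1])"
```

```text
t 7.87 p [608.3 -19.7 170.2] psi -91.35 tilt [-0.003 -0.    -1.   ] q6 1.42 w 85.4 gf 0.0 F [-0.5 -0.6  0. ]
(609.5, -19.5, 82, -91.5) d [0.0029, -0.0004, 0.1764] r [-0.0, 0.001, 0.0008] rows 2.1
```

View pics/stand.png

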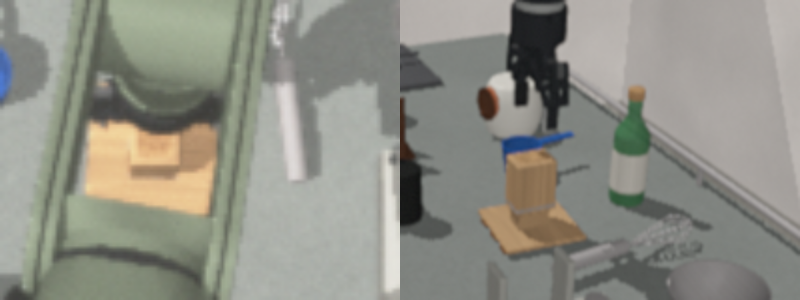

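The block stands upright on the pot stand (side crop at (530,185)) with the turned gripper above it.

Request:
{"op": "servo_tool", "data": {"targets": [{"delta_pos":[0,0,0.04],"rot":[0,0,0]},{"delta_pos":[0,0,0.08],"rot":[0,0,0]},{"delta_pos":[0,0,0.12],"rot":[0,0,0]},{"delta_pos":[0,0,0.15],"rot":[0,0,0]},{"delta_pos":[0,0,0.17],"rot":[0,0,0]},{"delta_pos":[0,0,0.179],"rot":[0,0,0]},{"delta_pos":[0,0,0.179],"rot":[0,0,0]},{"delta_pos":[0,0,0.179],"rot":[0,0,0]}]}}

```text
t: 8.63
tool_pos: [608.6, -19.8, 81.4]
eef_rot: [3.141, -0.041, -0.003]
contact_force: [-0.2, 0.2, 0.7]
gripper_width: 85.0
grip_force: 0.0
```

Request:
{"op": "servo_tool", "data": {"targets": [{"delta_pos":[0,0,0],"rot":[0,0,0]},{"delta_pos":[0,0,0],"rot":[0,0,0]},{"delta_pos":[0,0,0],"rot":[0,0,0]},{"delta_pos":[0,0,0],"rot":[0,0,0]},{"delta_pos":[0,0,0],"rot":[0,0,0]},{"delta_pos":[0,0,0],"rot":[0,0,0]},{"delta_pos":[0,0,0],"rot":[0,0,0]},{"delta_pos":[0,0,0],"rot":[0,0,0]},{"delta_pos":[0,0,0],"rot":[0,0,0]},{"delta_pos":[0,0,0],"rot":[0,0,0]}], "jaw": 0, "newtons": 70}}

```text
t: 9.47
tool_pos: [608.9, -19.5, 81.9]
eef_rot: [-3.141, 0.041, 0.002]
contact_force: [-0.3, 1.8, 5.1]
gripper_width: 43.2
grip_force: 71.2
```

```bash
python3 go.py "[(608.3,-19.7,230,-91.5),(474.7,-275,230,-91.5)]"
```

```text
t 9.47 p [608.9 -19.5  81.9] psi -91.5 tilt [-0.001 -0.    -1.   ] q6 1.42 w 43.2 gf 71.2 F [-0.3  1.8  5.1]
(608.3, -19.7, 230, -91.5) d [-0.0016, 0.0003, -0.2962] r [-0.0001, 0.0004, -0.0] rows 3.6
(474.7, -275, 230, -91.5) d [-0.2537, 0.5174, 0.0] r [0.0, 0.0, 0.0] rows 6.9
```

Request:
{"op": "servo_tool", "data": {"targets": [{"delta_pos":[0,0,-0.03],"rot":[0,0,0]},{"delta_pos":[0,0,-0.08],"rot":[0,0,0]},{"delta_pos":[0,0,-0.14],"rot":[0,0,0]},{"delta_pos":[0,0,-0.2],"rot":[0,0,0]},{"delta_pos":[0,0,-0.25],"rot":[0,0,0]},{"delta_pos":[0,0,-0.28],"rot":[0,0,0]},{"delta_pos":[0,0,-0.296],"rot":[0,0,0]},{"delta_pos":[0,0,-0.296],"rot":[0,0,0]}]}}

```text
t: 10.13
tool_pos: [609.2, -20.0, 230.1]
eef_rot: [3.141, -0.041, -0.001]
contact_force: [-0.1, -0.6, -2.3]
gripper_width: 43.1
grip_force: 71.1
```

Request:
{"op": "servo_tool", "data": {"targets": [{"delta_pos":[-0.02,0.04,0],"rot":[0,0,0]},{"delta_pos":[-0.05,0.1,0],"rot":[0,0,0]},{"delta_pos":[-0.085,0.17,0],"rot":[0,0,0]},{"delta_pos":[-0.12,0.245,0],"rot":[0,0,0]},{"delta_pos":[-0.156,0.32,0],"rot":[0,0,0]},{"delta_pos":[-0.19,0.39,0],"rot":[0,0,0]},{"delta_pos":[-0.22,0.45,0],"rot":[0,0,0]},{"delta_pos":[-0.24,0.49,0],"rot":[0,0,0]},{"delta_pos":[-0.254,0.517,0],"rot":[0,0,0]},{"delta_pos":[-0.254,0.517,0],"rot":[0,0,0]}]}}

```text
t: 10.97
tool_pos: [471.8, -276.9, 226.3]
eef_rot: [-3.14, 0.048, 0.013]
contact_force: [-0.6, 0.3, -2.2]
gripper_width: 43.2
grip_force: 71.8
```

Request:
{"op": "servo_tool", "data": {"targets": [{"delta_pos":[0,0,0],"rot":[0,0,0]},{"delta_pos":[0,0,0],"rot":[0,0,0]},{"delta_pos":[0,0,0],"rot":[0,0,0]}]}}

```text
t: 11.22
tool_pos: [474.8, -273.5, 228.1]
eef_rot: [-3.14, 0.039, 0.007]
contact_force: [-0.6, 0.7, -2.0]
gripper_width: 43.5
grip_force: 71.8
```

```bash
python3 go.py "[(474.7,-275,150,-91.5)]"; python3 -c "
from h import *
for n in ['top','side']: cap(n)
a=load('top')['image'][170:270,280:380];b=load('side')['image'][120:270,200:350]
cv2.imwrite('pics/hover.png',np.hstack([cv2.resize(a,(400,400),interpolation=cv2.INTER_CUBIC),cv2.resize(b,(400,400),interpolation=cv2.INTER_CUBIC)])[...,::-1])"
```

```text
t 11.22 p [ 474.8 -273.5  228.1] psi -91.43 tilt [-0.005 -0.002 -1.   ] q6 0.92 w 43.5 gf 71.8 F [-0.6  0.7 -2. ]
(474.7, -275, 150, -91.5) d [0.0006, 0.0032, 0.1561] r [-0.0005, 0.0014, 0.0004] rows 1.9
```

View pics/hover.png

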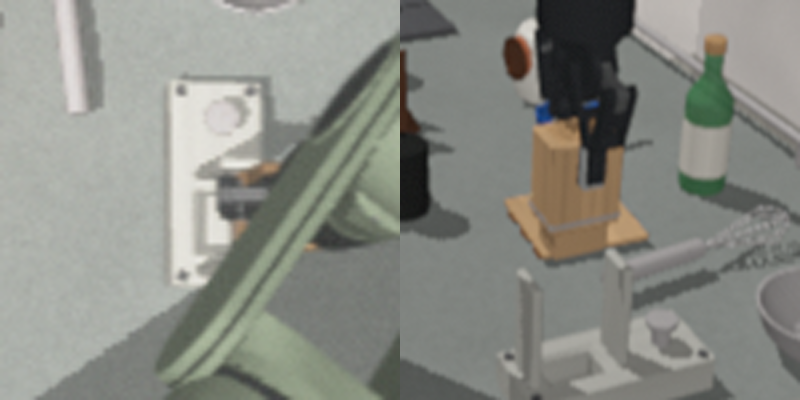

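The hover picture shows the block held over the dock. In the side crop its shoulder corners are near (533,210), (558,228) and (620,215), with the tenon below, and the cheek tops are at about (527,275) and (618,255). I'll compare those with projected positions.

```bash
cat > chk.py <<'E'
from h import *
s=load('side'); a=np.radians(-1.5); C=np.array([475.2,-274.9]); Rz=np.array([[np.cos(a),-np.sin(a)],[np.sin(a),np.cos(a)]])
def W(P,c): P=np.array(P,float); return np.c_[P[:,:2]@Rz.T+c,P[:,2]]
f=lambda X:((proj(s,X)-[199.5,119.5])*400/150).round().astype(int)
for n,P,c in [('cheekN top',[(-47,20,136),(-37,20,136),(-37,-20,136),(-47,-20,136)],C),('cheekF top',[(37,20,136),(47,20,136),(47,-20,136),(37,-20,136)],C),
 ('plate',[(-55,40,34),(125,40,34),(125,-40,34),(-55,-40,34)],C),('sock',[(-26,18,34),(26,18,34),(26,-18,34),(-26,-18,34)],C),
 ('block shoulder',[(-31,22,188),(31,22,188),(31,-22,188),(-31,-22,188)],[474.6,-273.5]),('block top',[(-31,22,268),(31,22,268),(31,-22,268),(-31,-22,268)],[474.6,-273.5]),('tenon bot',[(-24,16,160),(24,16,160),(24,-16,160),(-24,-16,160)],[474.6,-273.5])]:
    print(n,f(W(P,c)).tolist())
im=s['image']; o=cv2.resize(im[110:270,195:355],(600,600),interpolation=cv2.INTER_CUBIC)[...,::-1].copy()
cv2.imwrite('pics/hover2.png',o)
E
python3 chk.py
```

```text
cheekN top [[111, 270], [122, 268], [141, 293], [130, 295]]
cheekF top [[200, 250], [211, 247], [232, 271], [222, 274]]
plate [[93, 355], [268, 310], [312, 359], [129, 410]]
sock [[133, 361], [185, 348], [203, 371], [149, 386]]
block shoulder [[128, 212], [195, 198], [218, 223], [149, 238]]
block top [[129, 126], [199, 113], [224, 136], [152, 150]]
tenon bot [[137, 242], [189, 231], [206, 250], [153, 262]]
```

View pics/hover2.png

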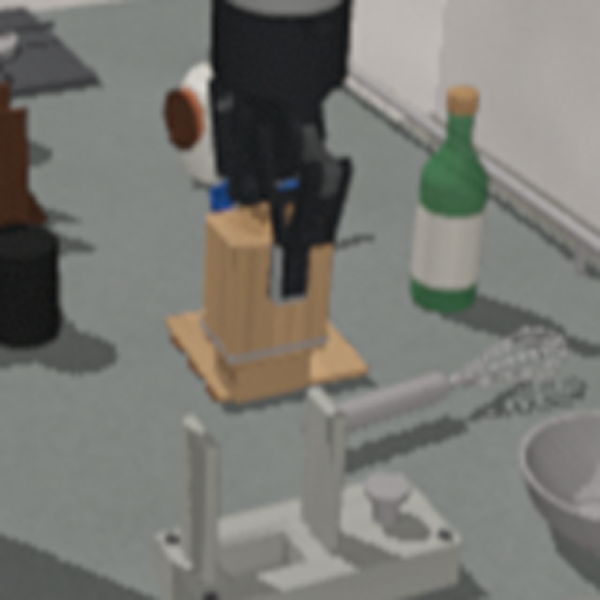

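Relative to the projection, the block and dock agree to about 1–2 mm, with the dock slightly toward +x. The block's shoulder line is at (203–328, 325–362) and the plate corners at (157,540) and (463,540). I'll aim at (476.3, −275) and descend watching the force.

```bash
python3 go.py "[(476.3,-275,228,-91.5),(476.3,-275,116,-91.5)]"
```

```text
t 11.32 p [ 475.1 -273.7  228.7] psi -91.41 tilt [-0.004 -0.001 -1.   ] q6 0.92 w 43.2 gf 71.8 F [ 0.6  0.  -1.5]
(476.3, -275, 228, -91.5) d [0.0024, 0.0026, 0.0014] r [-0.0002, 0.0012, 0.0005] rows 0.0
(476.3, -275, 116, -91.5) d [0.0, 0.0, 0.224] r [0.0, 0.0, 0.0] rows 2.7
```

Request:
{"op": "servo_tool", "data": {"targets": [{"delta_pos":[0.003,0.003,0],"rot":[0,0,0]},{"delta_pos":[0.003,0.003,0],"rot":[0,0,0]},{"delta_pos":[0.003,0.003,0],"rot":[0,0,0]},{"delta_pos":[0.003,0.003,0],"rot":[0,0,0]},{"delta_pos":[0.003,0.003,0],"rot":[0,0,0]},{"delta_pos":[0.003,0.003,0],"rot":[0,0,0]}]}}

```text
t: 11.82
tool_pos: [476.2, -276.3, 229.2]
eef_rot: [-3.141, 0.041, 0.005]
contact_force: [-0.0, -0.6, -2.0]
gripper_width: 43.2
grip_force: 71.8
```

```bash
python3 go.py "[(476.3,-275,116,-91.5)]"
```

```text
t 11.82 p [ 476.2 -276.3  229.2] psi -91.5 tilt [-0.003 -0.    -1.   ] q6 0.92 w 43.2 gf 71.8 F [-0.  -0.6 -2. ]
(476.3, -275, 116, -91.5) d [0.0008, -0.0026, 0.2264] r [-0.0, 0.001, -0.0] rows 2.7
```

Request:
{"op": "servo_tool", "data": {"targets": [{"delta_pos":[0,-0.002,0.03],"rot":[0,0.001,0]},{"delta_pos":[0,-0.002,0.06],"rot":[0,0.001,0]},{"delta_pos":[0,-0.002,0.09],"rot":[0,0.001,0]},{"delta_pos":[0,-0.002,0.12],"rot":[0,0.001,0]},{"delta_pos":[0,-0.002,0.15],"rot":[0,0.001,0]},{"delta_pos":[0,-0.002,0.18],"rot":[0,0.001,0]},{"delta_pos":[0,-0.002,0.2],"rot":[0,0.001,0]},{"delta_pos":[0,-0.002,0.216],"rot":[0,0.001,0]},{"delta_pos":[0,-0.002,0.216],"rot":[0,0.001,0]},{"delta_pos":[0,-0.002,0.216],"rot":[0,0.001,0]}]}}

```text
t: 12.65
tool_pos: [475.9, -275.4, 121.1]
eef_rot: [-3.141, 0.041, 0.0]
contact_force: [0.7, -1.2, -1.7]
gripper_width: 43.5
grip_force: 71.7
```

```bash
python3 go.py "[(476.3,-275,100,-91.5)]"; python3 -c "
from h import *
for n in ['top','side']: cap(n)
a=load('top')['image'][180:255,300:375];b=load('side')['image'][170:280,225:335]
cv2.imwrite('pics/in.png',np.hstack([cv2.resize(a,(300,400),interpolation=cv2.INTER_CUBIC),cv2.resize(b,(500,500),interpolation=cv2.INTER_CUBIC)[:400]])[...,::-1])"
```

```text
t 12.65 p [ 475.9 -275.4  121.1] psi -91.51 tilt [-0. -0. -1.] q6 0.92 w 43.5 gf 71.7 F [ 0.7 -1.2 -1.7]
(476.3, -275, 100, -91.5) d [0.0008, -0.0007, 0.0422] r [-0.0001, 0.0001, -0.0] rows 0.5
```

View pics/in.png

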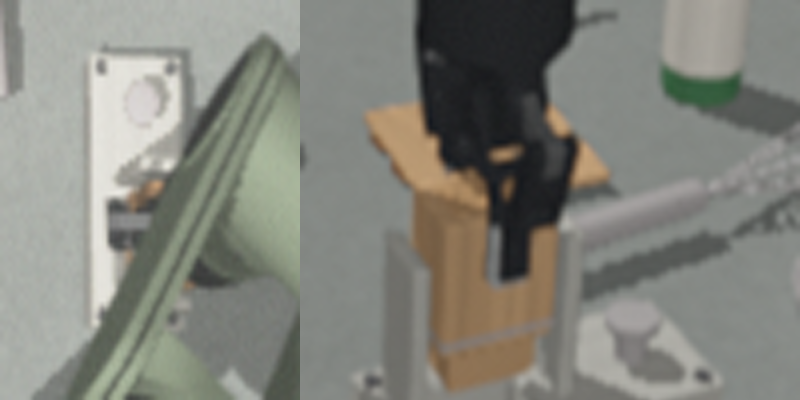

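The block is between the cheeks, nearly centred: in the crop its edges at x≈432 and 553 leave a gap of about 6 px to each cheek. I'll go down in stages.

Request:
{"op": "servo_tool", "data": {"targets": [{"delta_pos":[0,0,0.01],"rot":[0,0,0]},{"delta_pos":[0,0,0.018],"rot":[0,0,0]},{"delta_pos":[0,0,0.026],"rot":[0,0,0]},{"delta_pos":[0,0,0.034],"rot":[0,0,0]},{"delta_pos":[0,0,0.042],"rot":[0,0,0]},{"delta_pos":[0,0,0.044],"rot":[0,0,0]}]}}

```text
t: 13.25
tool_pos: [475.3, -274.9, 98.0]
eef_rot: [-3.14, 0.041, 0.002]
contact_force: [0.3, 0.3, -2.1]
gripper_width: 43.3
grip_force: 71.7
```

Request:
{"op": "servo_tool", "data": {"targets": [{"delta_pos":[0,0,0.006],"rot":[0,0,0]},{"delta_pos":[0,0,0.012],"rot":[0,0,0]},{"delta_pos":[0,0,0.018],"rot":[0,0,0]},{"delta_pos":[0,0,0.024],"rot":[0,0,0]},{"delta_pos":[0,0,0.03],"rot":[0,0,0]},{"delta_pos":[0,0,0.03],"rot":[0,0,0]}]}}

```text
t: 13.75
tool_pos: [475.9, -275.2, 83.4]
eef_rot: [-3.141, 0.042, -0.0]
contact_force: [0.3, 0.6, -2.3]
gripper_width: 43.2
grip_force: 71.8
```

Sliding in freely, so I'll go on to the shoulder.

Request:
{"op": "servo_tool", "data": {"targets": [{"delta_pos":[0,0,0.006],"rot":[0,0,0]},{"delta_pos":[0,0,0.011],"rot":[0,0,0]},{"delta_pos":[0,0,0.015],"rot":[0,0,0]},{"delta_pos":[0,0,0.018],"rot":[0,0,0]},{"delta_pos":[0,0,0.02],"rot":[0,0,0]},{"delta_pos":[0,0,0.021],"rot":[0,0,0]},{"delta_pos":[0,0,0.021],"rot":[0,0,0]}]}}

```text
t: 14.33
tool_pos: [476.0, -275.3, 74.1]
eef_rot: [-3.141, 0.041, -0.0]
contact_force: [-0.4, 1.2, 0.8]
gripper_width: 43.1
grip_force: 72.1
```

Request:
{"op": "servo_tool", "data": {"targets": [{"delta_pos":[0,0,0.002],"rot":[0,0,0]},{"delta_pos":[0,0,0.004],"rot":[0,0,0]},{"delta_pos":[0,0,0.004],"rot":[0,0,0]},{"delta_pos":[0,0,0.004],"rot":[0,0,0]}]}}

```text
t: 14.67
tool_pos: [476.1, -275.3, 74.0]
eef_rot: [3.141, -0.041, -0.0]
contact_force: [-3.0, 4.2, 13.1]
gripper_width: 43.2
grip_force: 73.3
```

Request:
{"op": "servo_tool", "data": {"targets": [{"delta_pos":[0,0,-0.002],"rot":[0,0,0]},{"delta_pos":[0,0,-0.004],"rot":[0,0,0]},{"delta_pos":[0,0,-0.004],"rot":[0,0,0]},{"delta_pos":[0,0,-0.004],"rot":[0,0,0]},{"delta_pos":[0,0,-0.004],"rot":[0,0,0]},{"delta_pos":[0,0,-0.004],"rot":[0,0,0]}], "jaw": 1}}

```text
t: 15.17
tool_pos: [475.8, -275.3, 73.4]
eef_rot: [-3.141, 0.041, 0.001]
contact_force: [-0.6, -0.2, -0.3]
gripper_width: 85.4
grip_force: 0.0
```

Request:
{"op": "servo_tool", "data": {"targets": [{"delta_pos":[0,0,-0.02],"rot":[0,0,0]},{"delta_pos":[0,0,-0.06],"rot":[0,0,0]},{"delta_pos":[0,0,-0.11],"rot":[0,0,0]},{"delta_pos":[0,0,-0.16],"rot":[0,0,0]},{"delta_pos":[0,0,-0.22],"rot":[0,0,0]},{"delta_pos":[0,0,-0.28],"rot":[0,0,0]},{"delta_pos":[0,0,-0.28],"rot":[0,0,-0.03]},{"delta_pos":[0,0,-0.28],"rot":[0,0,-0.07]},{"delta_pos":[0,0,-0.28],"rot":[0,0,-0.1]},{"delta_pos":[0,0,-0.28],"rot":[0,0,-0.1]}]}}

```text
t: 16.0
tool_pos: [476.1, -275.5, 214.7]
eef_rot: [3.108, 0.453, 0.001]
contact_force: [-0.1, -1.1, 0.6]
gripper_width: 85.6
grip_force: 0.0
```

```bash
python3 go.py "[(560,-100,225,-20),(560,0,225,30),(500,130,225,87)]"
```

```text
t 16.0 p [ 476.1 -275.5  214.7] psi -73.42 tilt [ 0.001  0.001 -1.   ] q6 0.6 w 85.6 gf 0.0 F [-0.1 -1.1  0.6]
(560, -100, 225, -20) d [0.2611, -0.2884, -0.0207] r [0.0004, -0.0001, -0.2968] rows 7.5
(560, 0, 225, 30) d [0.1879, -0.0684, 0.0] r [0.0, 0.0, -0.2778] rows 7.0
(500, 130, 225, 87) d [0.2852, 0.0261, 0.0] r [0.0, 0.0, -0.3167] rows 8.0
```

Request:
{"op": "servo_tool", "data": {"targets": [{"delta_pos":[0.26,-0.288,-0.02],"rot":[0,0,-0.296]},{"delta_pos":[0.26,-0.288,-0.02],"rot":[0,0,-0.296]},{"delta_pos":[0.26,-0.288,-0.02],"rot":[0,0,-0.296]},{"delta_pos":[0.26,-0.288,-0.02],"rot":[0,0,-0.296]},{"delta_pos":[0.26,-0.288,-0.02],"rot":[0,0,-0.296]},{"delta_pos":[0.26,-0.288,-0.02],"rot":[0,0,-0.296]},{"delta_pos":[0.26,-0.288,-0.02],"rot":[0,0,-0.296]},{"delta_pos":[0.26,-0.288,-0.02],"rot":[0,0,-0.296]},{"delta_pos":[0.26,-0.288,-0.02],"rot":[0,0,-0.296]},{"delta_pos":[0.26,-0.288,-0.02],"rot":[0,0,-0.296]}]}}

```text
t: 16.83
tool_pos: [559.6, -100.3, 223.8]
eef_rot: [-2.58, -1.793, 0.0]
contact_force: [-0.9, -0.3, 0.4]
gripper_width: 85.0
grip_force: 0.0
```

```bash
cat > m3.py <<'E'
from h import *
from m1 import blob
def run():
    for n,box in [('top',(205,208,255,295)),('side',(170,160,225,215))]:
        c=cap(n); hsv=cv2.cvtColor(c['image'],cv2.COLOR_RGB2HSV); H,S,V=[hsv[...,i].astype(int) for i in range(3)]
        k=blob((V<70)&(S<90),box); x,y,w,h=cv2.boundingRect(k.astype(np.int32)); print(n,'head bbox',x,y,w,h)
        if n=='top':
            print('head',cv2.minEnclosingCircle(onz(c,k,85)[:,:2].astype(np.float32)), cv2.minAreaRect(onz(c,k,85)[:,:2].astype(np.float32)))
            k=blob((S>85)&(V>40),(205,235,250,295)); print('handle',cv2.minAreaRect(onz(c,k,67)[:,:2].astype(np.float32)))
        else:
            for X in [(447.2,89.6),(450,88),(453,90)]:
                th=np.linspace(0,6.28,40); P=np.array([(X[0]+30*np.cos(t),X[1]+30*np.sin(t),z) for t in th for z in (0,85)])
                q=proj(c,P); print(X,q.min(0).round(1),(q.max(0)-q.min(0)).round(1))
run()
E
sed -i 's/^/    /; 1s/^.*$/from h import *\ndef _b():\n    pass/' m1.py
python3 - <<'E'
# keep only the blob helper from m1
open('m1.py','w').write('''from h import *
def blob(mask,box):
    x0,y0,x1,y1=box; m=np.zeros(mask.shape,np.uint8); m[y0:y1,x0:x1]=mask[y0:y1,x0:x1]
    cs,_=cv2.findContours(m,cv2.RETR_EXTERNAL,cv2.CHAIN_APPROX_NONE); return max(cs,key=cv2.contourArea)[:,0,:].astype(float)
''')
E
python3 go.py "[(560,0,225,30)]"; python3 m3.py
```

```text
t 16.83 p [ 559.6 -100.3  223.8] psi -20.4 tilt [ 0. -0. -1.] q6 0.03 w 85.0 gf 0.0 F [-0.9 -0.3  0.4]
(560, 0, 225, 30) d [0.1882, -0.0692, -0.0024] r [-0.0, -0.0, -0.28] rows 7.0
top head bbox 221 226 17 16
head ((446.5767517089844, 88.77134704589844), 28.779943466186523) ((448.2333068847656, 88.75233459472656), (53.4216423034668, 49.88058853149414), 89.90396118164062)
handle ((346.52850341796875, 95.46552276611328), (19.832319259643555, 142.03125), 87.27931213378906)
side head bbox 189 164 23 40
(447.2, 89.6) [188.3 169. ] [21.3 34.8]
(450, 88) [189.4 169. ] [21.3 34.8]
(453, 90) [190.2 168.6] [21.2 34.7]
```

Request:
{"op": "servo_tool", "data": {"targets": [{"delta_pos":[0.188,-0.069,0],"rot":[0,0,-0.28]},{"delta_pos":[0.188,-0.069,0],"rot":[0,0,-0.28]},{"delta_pos":[0.188,-0.069,0],"rot":[0,0,-0.28]},{"delta_pos":[0.188,-0.069,0],"rot":[0,0,-0.28]},{"delta_pos":[0.188,-0.069,0],"rot":[0,0,-0.28]},{"delta_pos":[0.188,-0.069,0],"rot":[0,0,-0.28]},{"delta_pos":[0.188,-0.069,0],"rot":[0,0,-0.28]},{"delta_pos":[0.188,-0.069,0],"rot":[0,0,-0.28]},{"delta_pos":[0.188,-0.069,0],"rot":[0,0,-0.28]},{"delta_pos":[0.188,-0.069,0],"rot":[0,0,-0.28]}]}}

```text
t: 17.77
tool_pos: [559.8, -0.4, 223.7]
eef_rot: [-1.572, -2.72, -0.0]
contact_force: [-0.1, -0.1, 0.4]
gripper_width: 85.4
grip_force: 0.0
```

```bash
python3 go.py "[(391,92.8,180,86.9),(391,92.8,31,86.9)]"
```

```text
t 17.77 p [ 5.598e+02 -4.000e-01  2.237e+02] psi 29.97 tilt [ 0. -0. -1.] q6 -0.68 w 85.4 gf 0.0 F [-0.1 -0.1  0.4]
(391, 92.8, 180, 86.9) d [0.3301, -0.1993, 0.0874] r [0.0, -0.0, -0.3163] rows 8.0
(391, 92.8, 31, 86.9) d [0.0, 0.0, 0.298] r [0.0, 0.0, 0.0] rows 3.6
```

Request:
{"op": "servo_tool", "data": {"targets": [{"delta_pos":[0.33,-0.199,0.087],"rot":[0,0,-0.316]},{"delta_pos":[0.33,-0.199,0.087],"rot":[0,0,-0.316]},{"delta_pos":[0.33,-0.199,0.087],"rot":[0,0,-0.316]},{"delta_pos":[0.33,-0.199,0.087],"rot":[0,0,-0.316]},{"delta_pos":[0.33,-0.199,0.087],"rot":[0,0,-0.316]},{"delta_pos":[0.33,-0.199,0.087],"rot":[0,0,-0.316]},{"delta_pos":[0.33,-0.199,0.087],"rot":[0,0,-0.316]},{"delta_pos":[0.33,-0.199,0.087],"rot":[0,0,-0.316]},{"delta_pos":[0.33,-0.199,0.087],"rot":[0,0,-0.316]},{"delta_pos":[0.33,-0.199,0.087],"rot":[0,0,-0.316]}]}}

```text
t: 18.6
tool_pos: [391.0, 92.3, 180.4]
eef_rot: [0.088, 3.14, 0.0]
contact_force: [0.3, 0.2, -0.4]
gripper_width: 85.2
grip_force: 0.0
```

Request:
{"op": "servo_tool", "data": {"targets": [{"delta_pos":[0,0,0],"rot":[0,0,0]},{"delta_pos":[0,0,0],"rot":[0,0,0]},{"delta_pos":[0,0,0],"rot":[0,0,0]}]}}

```text
t: 18.85
tool_pos: [390.9, 92.3, 180.2]
eef_rot: [-0.084, -3.14, -0.0]
contact_force: [-0.0, -0.4, -0.3]
gripper_width: 85.8
grip_force: 0.0
```

```bash
python3 go.py "[(391,92.8,31,86.9)]"
```

```text
t 18.85 p [390.9  92.3 180.2] psi 86.95 tilt [ 0.  0. -1.] q6 -1.5 w 85.8 gf 0.0 F [-0.  -0.4 -0.3]
(391, 92.8, 31, 86.9) d [-0.0001, 0.001, 0.2983] r [0.0, -0.0001, 0.0003] rows 3.6
```

Request:
{"op": "servo_tool", "data": {"targets": [{"delta_pos":[0,0.001,0.05],"rot":[0,0,0]},{"delta_pos":[0,0.001,0.11],"rot":[0,0,0]},{"delta_pos":[0,0.001,0.17],"rot":[0,0,0]},{"delta_pos":[0,0.001,0.22],"rot":[0,0,0]},{"delta_pos":[0,0.001,0.26],"rot":[0,0,0]},{"delta_pos":[0,0.001,0.285],"rot":[0,0,0]},{"delta_pos":[0,0.001,0.298],"rot":[0,0,0]},{"delta_pos":[0,0.001,0.298],"rot":[0,0,0]},{"delta_pos":[0,0.001,0.298],"rot":[0,0,0]}]}}

```text
t: 19.6
tool_pos: [391.2, 92.9, 31.4]
eef_rot: [0.082, 3.14, 0.0]
contact_force: [0.8, -0.7, 0.2]
gripper_width: 85.6
grip_force: 0.0
```

Request:
{"op": "servo_tool", "data": {"targets": [{"delta_pos":[0,0,0],"rot":[0,0,0]},{"delta_pos":[0,0,0],"rot":[0,0,0]},{"delta_pos":[0,0,0],"rot":[0,0,0]},{"delta_pos":[0,0,0],"rot":[0,0,0]},{"delta_pos":[0,0,0],"rot":[0,0,0]},{"delta_pos":[0,0,0],"rot":[0,0,0]},{"delta_pos":[0,0,0],"rot":[0,0,0]},{"delta_pos":[0,0,0],"rot":[0,0,0]},{"delta_pos":[0,0,0],"rot":[0,0,0]},{"delta_pos":[0,0,0],"rot":[0,0,0]}], "jaw": 0, "newtons": 100}}

```text
t: 20.43
tool_pos: [391.4, 93.1, 31.8]
eef_rot: [0.081, 3.14, 0.001]
contact_force: [-1.5, 1.2, 6.4]
gripper_width: 20.7
grip_force: 96.7
```

```bash
python3 go.py "[]"
```

```text
t 20.43 p [391.4  93.1  31.8] psi 87.05 tilt [-0.001  0.001 -1.   ] q6 -1.5 w 20.7 gf 96.7 F [-1.5  1.2  6.4]
```

Request:
{"op": "servo_tool", "data": {"targets": [{"delta_pos":[0,0,-0.03],"rot":[0,0,0]},{"delta_pos":[0,0,-0.08],"rot":[0,0,0]},{"delta_pos":[0,0,-0.14],"rot":[0,0,0]},{"delta_pos":[0,0,-0.2],"rot":[0,0,0]},{"delta_pos":[0,0,-0.25],"rot":[0,0,0]},{"delta_pos":[0,0,-0.29],"rot":[0,0,0]},{"delta_pos":[0,0,-0.316],"rot":[0,0,0]},{"delta_pos":[0,0,-0.316],"rot":[0,0,0]},{"delta_pos":[0,0,-0.316],"rot":[0,0,0]}]}}

```text
t: 21.18
tool_pos: [390.2, 92.8, 188.5]
eef_rot: [-0.081, -3.14, 0.0]
contact_force: [-0.2, 0.4, -5.3]
gripper_width: 20.6
grip_force: 97.7
```

```bash
python3 go.py "[(480,-60,195,40),(567.8,-217.6,195,-1.5),(567.8,-217.6,110,-1.5)]"
```

```text
t 21.18 p [390.2  92.8 188.5] psi 87.05 tilt [ 0.001 -0.    -1.   ] q6 -1.5 w 20.6 gf 97.7 F [-0.2  0.4 -5.3]
(480, -60, 195, 40) d [-0.1951, -0.296, -0.0132] r [-0.0002, -0.0003, 0.2614] rows 6.6
(567.8, -217.6, 195, -1.5) d [-0.3543, -0.0681, 0.0] r [0.0, 0.0, 0.2306] rows 5.8
(567.8, -217.6, 110, -1.5) d [0.0, 0.0, 0.17] r [0.0, 0.0, 0.0] rows 2.0
```

Request:
{"op": "servo_tool", "data": {"targets": [{"delta_pos":[-0.01,-0.015,0],"rot":[0,0,0.013]},{"delta_pos":[-0.03,-0.045,-0.002],"rot":[0,0,0.04]},{"delta_pos":[-0.055,-0.084,-0.004],"rot":[0,0,0.074]},{"delta_pos":[-0.08,-0.121,-0.006],"rot":[0,0,0.107]},{"delta_pos":[-0.105,-0.159,-0.008],"rot":[0,0,0.14]},{"delta_pos":[-0.13,-0.197,-0.01],"rot":[0,0,0.174]},{"delta_pos":[-0.155,-0.235,-0.011],"rot":[0,0,0.207]},{"delta_pos":[-0.175,-0.266,-0.012],"rot":[0,0,0.234]},{"delta_pos":[-0.189,-0.287,-0.013],"rot":[0,0,0.253]},{"delta_pos":[-0.195,-0.296,-0.013],"rot":[0,0,0.261]}]}}

```text
t: 22.02
tool_pos: [480.3, -61.9, 193.4]
eef_rot: [-1.333, -2.841, 0.002]
contact_force: [0.3, -0.5, -3.3]
gripper_width: 20.8
grip_force: 97.7
```

Request:
{"op": "servo_tool", "data": {"targets": [{"delta_pos":[-0.018,-0.003,0],"rot":[0,0,0.012]},{"delta_pos":[-0.053,-0.01,0],"rot":[0,0,0.035]},{"delta_pos":[-0.1,-0.019,0],"rot":[0,0,0.065]},{"delta_pos":[-0.145,-0.028,0],"rot":[0,0,0.094]},{"delta_pos":[-0.19,-0.037,0],"rot":[0,0,0.124]},{"delta_pos":[-0.235,-0.045,0],"rot":[0,0,0.153]},{"delta_pos":[-0.28,-0.054,0],"rot":[0,0,0.182]},{"delta_pos":[-0.317,-0.061,0],"rot":[0,0,0.206]},{"delta_pos":[-0.343,-0.066,0],"rot":[0,0,0.223]},{"delta_pos":[-0.354,-0.068,0],"rot":[0,0,0.231]}]}}

```text
t: 22.85
tool_pos: [568.3, -218.6, 193.3]
eef_rot: [-2.252, -2.186, 0.002]
contact_force: [-1.0, 0.1, -4.7]
gripper_width: 21.2
grip_force: 97.7
```

Request:
{"op": "servo_tool", "data": {"targets": [{"delta_pos":[0,0,0],"rot":[0,0,0]},{"delta_pos":[0,0,0],"rot":[0,0,0]},{"delta_pos":[0,0,0],"rot":[0,0,0]}]}}

```text
t: 23.1
tool_pos: [567.8, -216.0, 194.7]
eef_rot: [-2.247, -2.192, 0.0]
contact_force: [-0.1, 0.4, -4.9]
gripper_width: 21.1
grip_force: 97.6
```

```bash
python3 go.py "[(567.8,-217.6,110,-1.5)]"
python3 - <<'E'
from h import *
from m1 import blob
c=cap('top'); hsv=cv2.cvtColor(c['image'],cv2.COLOR_RGB2HSV); S,V=hsv[...,1].astype(int),hsv[...,2].astype(int)
print('pred head top px',proj(c,[566.3,-275.6,245]),'peg px',proj(c,[566.3,-275.6,64]))
k=blob((V<70),(320,150,385,225)); print('dark bbox',cv2.boundingRect(k.astype(np.int32)),onz(c,k,245)[:,:2].mean(0))
k=blob((S>110)&(V>50),(270,150,345,225));r=cv2.minAreaRect(onz(c,k,230)[:,:2].astype(np.float32)); print('handle',r)
c=cap('side'); print('side pred',proj(c,[[566.3,-275.6,245],[566.3,-275.6,160],[567.8,-160,212]]))
cv2.imwrite('pics/mh.png',cv2.resize(np.hstack([load('top')['image'][140:260,270:390],load('side')['image'][100:260,210:370][:120]]),None,fx=2.8,fy=2.8,interpolation=cv2.INTER_CUBIC)[...,::-1])
E
```

```text
t 23.1 p [ 567.8 -216.   194.7] psi -1.43 tilt [ 0.002 -0.002 -1.   ] q6 -0.48 w 21.1 gf 97.6 F [-0.1  0.4 -4.9]
(567.8, -217.6, 110, -1.5) d [-0.0035, 0.0005, 0.1695] r [-0.0006, -0.0005, 0.0004] rows 2.0
pred head top px [[349.02265552 189.64979093]] peg px [[334.86656227 198.39654549]]
dark bbox (326, 191, 32, 12) [ 547.57248574 -248.73231682]
handle ((564.4287109375, -137.16714477539062), (75.0022201538086, 15.121041297912598), 89.51249694824219)
side pred [[302.5894611  170.92518676]
 [299.67447142 203.63570491]
 [277.58772258 162.70641048]]
```

Request:
{"op": "servo_tool", "data": {"targets": [{"delta_pos":[-0.003,0,0.03],"rot":[0,0,0]},{"delta_pos":[-0.003,0,0.07],"rot":[0,0,0]},{"delta_pos":[-0.003,0,0.11],"rot":[0,0,0]},{"delta_pos":[-0.003,0,0.145],"rot":[0,0,0]},{"delta_pos":[-0.003,0,0.17],"rot":[0,0,0]},{"delta_pos":[-0.003,0,0.182],"rot":[0,0,0]},{"delta_pos":[-0.003,0,0.182],"rot":[0,0,0]},{"delta_pos":[-0.003,0,0.182],"rot":[0,0,0]}]}}

```text
t: 23.87
tool_pos: [568.9, -218.7, 105.2]
eef_rot: [2.25, 2.192, 0.0]
contact_force: [0.2, 0.3, -4.0]
gripper_width: 20.9
grip_force: 97.5
```

```bash
python3 go.py "[(567.3,-217.6,96,-1.5),(567.3,-217.6,74,-1.5)]"
```

```text
t 23.87 p [ 568.9 -218.7  105.2] psi -1.48 tilt [-0.     0.001 -1.   ] q6 -0.48 w 20.9 gf 97.5 F [ 0.2  0.3 -4. ]
(567.3, -217.6, 96, -1.5) d [0.0022, -0.0033, 0.0183] r [0.0002, 0.0001, 0.0001] rows 0.2
(567.3, -217.6, 74, -1.5) d [0.0, 0.0, 0.044] r [0.0, 0.0, 0.0] rows 0.5
```

Request:
{"op": "servo_tool", "data": {"targets": [{"delta_pos":[0.001,-0.002,0.01],"rot":[0,0,0]},{"delta_pos":[0.001,-0.002,0.018],"rot":[0,0,0]},{"delta_pos":[0.001,-0.002,0.026],"rot":[0,0,0]},{"delta_pos":[0.001,-0.002,0.034],"rot":[0,0,0]},{"delta_pos":[0.001,-0.002,0.042],"rot":[0,0,0]},{"delta_pos":[0.001,-0.002,0.05],"rot":[0,0,0]},{"delta_pos":[0.001,-0.002,0.056],"rot":[0,0,0]},{"delta_pos":[0.001,-0.002,0.056],"rot":[0,0,0]}]}}

```text
t: 24.53
tool_pos: [568.2, -218.5, 76.5]
eef_rot: [2.249, 2.191, 0.001]
contact_force: [1.5, 0.7, -1.5]
gripper_width: 20.8
grip_force: 98.4
```

```bash
python3 go.py "[(567.3,-217.6,74,-1.5)]"; python3 -c "
from station import readout; print(readout.sense()['torque'])"
```

```text
t 24.53 p [ 568.2 -218.5   76.5] psi -1.49 tilt [-0.001  0.001 -1.   ] q6 -0.48 w 20.8 gf 98.4 F [ 1.5  0.7 -1.5]
(567.3, -217.6, 74, -1.5) d [0.0017, -0.0018, 0.005] r [0.0005, 0.0002, 0.0001] rows 0.1
[ 0.08534527 -0.19054038  0.04629628]
```

Request:
{"op": "servo_tool", "data": {"targets": [{"delta_pos":[0,0,0.002],"rot":[0,0,0]},{"delta_pos":[0,0,0.004],"rot":[0,0,0]},{"delta_pos":[0,0,0.006],"rot":[0,0,0]},{"delta_pos":[0,0,0.007],"rot":[0,0,0]},{"delta_pos":[0,0,0.007],"rot":[0,0,0]}]}}

```text
t: 24.95
tool_pos: [568.2, -218.4, 73.8]
eef_rot: [2.249, 2.191, 0.001]
contact_force: [0.5, 1.7, 3.2]
gripper_width: 20.9
grip_force: 99.1
```

Request:
{"op": "servo_tool", "data": {"targets": [{"delta_pos":[0,0,0.002],"rot":[0,0,0]},{"delta_pos":[0,0,0.004],"rot":[0,0,0]},{"delta_pos":[0,0,0.004],"rot":[0,0,0]},{"delta_pos":[0,0,0.004],"rot":[0,0,0]}]}}

```text
t: 25.28
tool_pos: [568.4, -218.2, 73.5]
eef_rot: [2.249, 2.191, 0.001]
contact_force: [-1.9, 4.5, 12.8]
gripper_width: 21.1
grip_force: 100.0
```

Request:
{"op": "servo_tool", "data": {"targets": [{"delta_pos":[0,0,0.002],"rot":[0,0,0]},{"delta_pos":[0,0,0.003],"rot":[0,0,0]},{"delta_pos":[0,0,0.003],"rot":[0,0,0]},{"delta_pos":[0,0,0.003],"rot":[0,0,0]}]}}

```text
t: 25.62
tool_pos: [568.6, -218.1, 73.4]
eef_rot: [2.249, 2.191, 0.001]
contact_force: [-4.2, 6.4, 19.5]
gripper_width: 20.6
grip_force: 100.6
```

Request:
{"op": "servo_tool", "data": {"targets": [{"delta_pos":[0,0,-0.02],"rot":[0,0,0]},{"delta_pos":[0,0,-0.06],"rot":[0,0,0]},{"delta_pos":[0,0,-0.11],"rot":[0,0,0]},{"delta_pos":[0,0,-0.16],"rot":[0,0,0]},{"delta_pos":[0,0,-0.21],"rot":[0,0,0]},{"delta_pos":[0,0,-0.245],"rot":[0,0,0]},{"delta_pos":[0,0,-0.25],"rot":[0,0,0]},{"delta_pos":[0,0,-0.25],"rot":[0,0,0]}]}}

```text
t: 26.28
tool_pos: [567.4, -218.5, 194.5]
eef_rot: [2.251, 2.191, -0.0]
contact_force: [-0.2, -0.6, -4.6]
gripper_width: 20.5
grip_force: 97.9
```

```bash
python3 go.py "[(480,-60,195,40),(391.3,93,190,87),(391.3,93,40,87)]"
```

```text
t 26.28 p [ 567.4 -218.5  194.5] psi -1.52 tilt [-0.  0. -1.] q6 -0.48 w 20.5 gf 97.9 F [-0.2 -0.6 -4.6]
(480, -60, 195, 40) d [0.3122, -0.1831, -0.0011] r [0.0, 0.0001, -0.2307] rows 5.8
(391.3, 93, 190, 87) d [0.3484, 0.0608, 0.01] r [0.0, 0.0, -0.2611] rows 6.6
(391.3, 93, 40, 87) d [0.0, 0.0, 0.3] r [0.0, 0.0, 0.0] rows 3.6
```

Request:
{"op": "servo_tool", "data": {"targets": [{"delta_pos":[0.016,-0.009,0],"rot":[0,0,-0.012]},{"delta_pos":[0.048,-0.028,0],"rot":[0,0,-0.036]},{"delta_pos":[0.088,-0.052,0],"rot":[0,0,-0.065]},{"delta_pos":[0.128,-0.075,0],"rot":[0,0,-0.095]},{"delta_pos":[0.168,-0.099,0],"rot":[0,0,-0.124]},{"delta_pos":[0.208,-0.122,0],"rot":[0,0,-0.154]},{"delta_pos":[0.248,-0.146,0],"rot":[0,0,-0.183]},{"delta_pos":[0.28,-0.164,0],"rot":[0,0,-0.207]},{"delta_pos":[0.302,-0.177,0],"rot":[0,0,-0.223]},{"delta_pos":[0.312,-0.183,0],"rot":[0,0,-0.231]}]}}

```text
t: 27.12
tool_pos: [476.8, -57.7, 191.3]
eef_rot: [-1.318, -2.843, 0.001]
contact_force: [0.5, 0.3, -4.2]
gripper_width: 21.2
grip_force: 97.5
```

Request:
{"op": "servo_tool", "data": {"targets": [{"delta_pos":[0.018,0.003,0],"rot":[0,0,-0.013]},{"delta_pos":[0.053,0.009,0.001],"rot":[0,0,-0.04]},{"delta_pos":[0.098,0.017,0.003],"rot":[0,0,-0.074]},{"delta_pos":[0.143,0.025,0.004],"rot":[0,0,-0.107]},{"delta_pos":[0.188,0.033,0.005],"rot":[0,0,-0.14]},{"delta_pos":[0.232,0.04,0.007],"rot":[0,0,-0.174]},{"delta_pos":[0.277,0.048,0.008],"rot":[0,0,-0.207]},{"delta_pos":[0.313,0.055,0.009],"rot":[0,0,-0.234]},{"delta_pos":[0.338,0.059,0.01],"rot":[0,0,-0.253]},{"delta_pos":[0.348,0.061,0.01],"rot":[0,0,-0.261]}]}}

```text
t: 27.95
tool_pos: [389.1, 93.7, 187.6]
eef_rot: [-0.076, -3.136, 0.0]
contact_force: [-0.7, -0.3, -4.7]
gripper_width: 21.0
grip_force: 97.6
```

Request:
{"op": "servo_tool", "data": {"targets": [{"delta_pos":[0,0,0],"rot":[0,0,0]},{"delta_pos":[0,0,0],"rot":[0,0,0]},{"delta_pos":[0,0,0],"rot":[0,0,0]}]}}

```text
t: 28.2
tool_pos: [391.9, 92.1, 189.4]
eef_rot: [-0.083, -3.14, 0.001]
contact_force: [-0.9, 0.2, -4.3]
gripper_width: 21.0
grip_force: 97.6
```

```bash
python3 go.py "[(391.3,93,40,87)]"; python3 -c "
from h import *
for n in ['top','side']: cap(n)
a=load('top')['image'][180:255,300:375];b=load('side')['image'][80:290,140:340]
cv2.imwrite('pics/done.png',np.hstack([cv2.resize(a,(380,400),interpolation=cv2.INTER_CUBIC),cv2.resize(b,(400,420),interpolation=cv2.INTER_CUBIC)[20:]])[...,::-1])"
```

```text
t 28.2 p [391.9  92.1 189.4] psi 86.95 tilt [ 0.    -0.001 -1.   ] q6 -1.5 w 21.0 gf 97.6 F [-0.9  0.2 -4.3]
(391.3, 93, 40, 87) d [0.0012, 0.0018, 0.2988] r [-0.0002, -0.0001, -0.0003] rows 3.6
```

View pics/done.png

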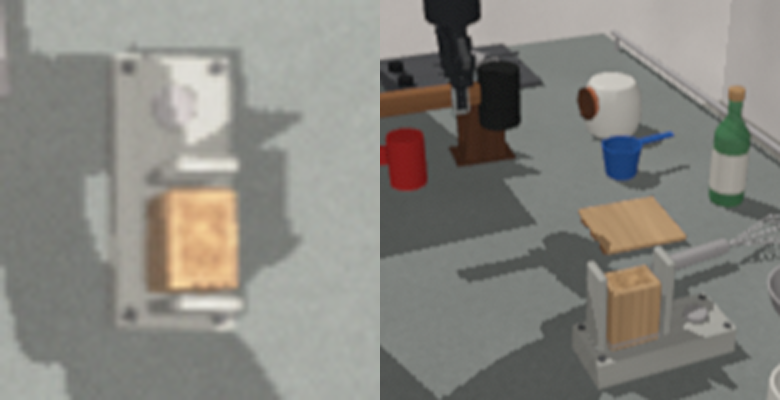

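The picture shows the block seated with its shoulder on the plate between the cheeks at (635,305), the peg down close to the plate at (700,312), and the mallet held level at (500,95). Next I set the mallet down.

Request:
{"op": "servo_tool", "data": {"targets": [{"delta_pos":[0.001,0.002,0.03],"rot":[0,0,0]},{"delta_pos":[0.001,0.002,0.08],"rot":[0,0,0]},{"delta_pos":[0.001,0.002,0.14],"rot":[0,0,0]},{"delta_pos":[0.001,0.002,0.2],"rot":[0,0,0]},{"delta_pos":[0.001,0.002,0.25],"rot":[0,0,0]},{"delta_pos":[0.001,0.002,0.285],"rot":[0,0,0]},{"delta_pos":[0.001,0.002,0.3],"rot":[0,0,0]},{"delta_pos":[0.001,0.002,0.304],"rot":[0,0,0]},{"delta_pos":[0.001,0.002,0.304],"rot":[0,0,0]}]}}

```text
t: 29.05
tool_pos: [391.7, 93.7, 37.8]
eef_rot: [0.082, 3.14, 0.0]
contact_force: [-0.6, 0.3, -4.3]
gripper_width: 20.4
grip_force: 97.5
```

Request:
{"op": "servo_tool", "data": {"targets": [{"delta_pos":[0,0,0.003],"rot":[0,0,0]},{"delta_pos":[0,0,0.006],"rot":[0,0,0]},{"delta_pos":[0,0,0.007],"rot":[0,0,0]},{"delta_pos":[0,0,0.007],"rot":[0,0,0]}]}}

```text
t: 29.38
tool_pos: [391.7, 94.0, 34.9]
eef_rot: [0.081, 3.139, 0.0]
contact_force: [0.0, 0.1, -5.1]
gripper_width: 20.6
grip_force: 97.5
```

Request:
{"op": "servo_tool", "data": {"targets": [{"delta_pos":[0,0,0.002],"rot":[0,0,0]},{"delta_pos":[0,0,0.004],"rot":[0,0,0]},{"delta_pos":[0,0,0.005],"rot":[0,0,0]},{"delta_pos":[0,0,0.005],"rot":[0,0,0]}]}}

```text
t: 29.72
tool_pos: [391.2, 94.0, 32.0]
eef_rot: [0.081, 3.14, 0.0]
contact_force: [-1.5, -0.4, -0.8]
gripper_width: 21.2
grip_force: 98.3
```

Request:
{"op": "servo_tool", "data": {"targets": [{"delta_pos":[0,0,0.002],"rot":[0,0,0]},{"delta_pos":[0,0,0.002],"rot":[0,0,0]},{"delta_pos":[0,0,0.002],"rot":[0,0,0]}], "newtons": 25}}

```text
t: 29.97
tool_pos: [391.1, 94.0, 31.9]
eef_rot: [-0.08, -3.14, 0.0]
contact_force: [-6.0, -0.5, 10.9]
gripper_width: 20.9
grip_force: 100.1
```

Request:
{"op": "servo_tool", "data": {"targets": [{"delta_pos":[0,0,0],"rot":[0,0,0]},{"delta_pos":[0,0,0],"rot":[0,0,0]},{"delta_pos":[0,0,0],"rot":[0,0,0]},{"delta_pos":[0,0,0],"rot":[0,0,0]},{"delta_pos":[0,0,0],"rot":[0,0,0]},{"delta_pos":[0,0,0],"rot":[0,0,0]},{"delta_pos":[0,0,0],"rot":[0,0,0]},{"delta_pos":[0,0,0],"rot":[0,0,0]}], "jaw": 1}}

```text
t: 30.63
tool_pos: [391.0, 93.9, 30.6]
eef_rot: [-0.081, -3.14, -0.0]
contact_force: [-0.9, -0.3, -0.1]
gripper_width: 85.4
grip_force: 0.0
```

Request:
{"op": "servo_tool", "data": {"targets": [{"delta_pos":[0,0,-0.02],"rot":[0,0,0]},{"delta_pos":[0,0,-0.06],"rot":[0,0,0]},{"delta_pos":[0,0,-0.11],"rot":[0,0,0]},{"delta_pos":[0,0,-0.17],"rot":[0,0,0]},{"delta_pos":[0,0,-0.23],"rot":[0,0,0]},{"delta_pos":[0,0,-0.3],"rot":[0,0,0]},{"delta_pos":[0,0,-0.34],"rot":[0,0,0]},{"delta_pos":[0,0,-0.34],"rot":[0,0,0]}]}}

```text
t: 31.3
tool_pos: [394.9, 94.1, 206.1]
eef_rot: [0.08, 3.129, 0.001]
contact_force: [1.7, -0.1, 0.7]
gripper_width: 85.4
grip_force: 0.0
```

```bash
python3 go.py "[(560,0,225,87)]"
```

```text
t 31.3 p [394.9  94.1 206.1] psi 87.06 tilt [-0.011  0.001 -1.   ] q6 -1.5 w 85.4 gf 0.0 F [ 1.7 -0.1  0.7]
(560, 0, 225, 87) d [-0.3398, -0.171, -0.0341] r [0.0003, 0.0036, 0.0004] rows 4.6
```

Request:
{"op": "servo_tool", "data": {"targets": [{"delta_pos":[-0.34,-0.17,-0.03],"rot":[0,0,0]},{"delta_pos":[-0.34,-0.17,-0.03],"rot":[0,0,0]},{"delta_pos":[-0.34,-0.17,-0.03],"rot":[0,0,0]},{"delta_pos":[-0.34,-0.17,-0.03],"rot":[0,0,0]},{"delta_pos":[-0.34,-0.17,-0.03],"rot":[0,0,0]},{"delta_pos":[-0.34,-0.17,-0.03],"rot":[0,0,0]},{"delta_pos":[-0.34,-0.17,-0.03],"rot":[0,0,0]},{"delta_pos":[-0.34,-0.17,-0.03],"rot":[0,0,0]}]}}

```text
t: 31.97
tool_pos: [555.0, 0.8, 214.0]
eef_rot: [-0.081, -3.137, -0.001]
contact_force: [-0.9, 0.6, 0.5]
gripper_width: 85.5
grip_force: 0.0
```

```bash
python3 m3.py
python3 - <<'E'
from h import *
from m1 import blob
c=load('top'); h=cv2.cvtColor(c['image'],cv2.COLOR_RGB2HSV); S,V=h[...,1].astype(int),h[...,2].astype(int)
k=blob((S>70)&(V>130),(318,205,350,245)); print('block top @z114',cv2.minAreaRect(onz(c,k,114)[:,:2].astype(np.float32)))
s=load('side'); h=cv2.cvtColor(s['image'],cv2.COLOR_RGB2HSV); S,V=h[...,1].astype(int),h[...,2].astype(int)
k=blob((S>60)&(V>80),(240,200,290,275)); print('side block bbox',cv2.boundingRect(k.astype(np.int32)))
P=[(475.8+x,-275.2+y,z) for x in(-31,31) for y in(-22,22) for z in(34,114)]
q=proj(s,P); print('pred bbox',q.min(0),q.max(0)-q.min(0))
E
```

```text
top head bbox 230 227 5 2
head ((468.0780029296875, 78.73014831542969), 6.908183574676514) ((468.078125, 78.73014831542969), (13.407477378845215, 3.3357980251312256), 89.49040985107422)
block top @z114 ((472.1382141113281, -271.8251953125), (49.15040588378906, 62.71300506591797), 87.1641616821289)
side block bbox (253, 223, 28, 39)
pred bbox [246.86395536 221.02041829] [33.58380289 44.79295049]Traceback (most recent call last):
  File "m3.py", line 14, in <module>
    run()
    ~~~^^
  File "m3.py", line 9, in run
    k=blob((S>85)&(V>40),(205,235,250,295)); print('handle',cv2.minAreaRect(onz(c,k,67)[:,:2].astype(np.float32)))
  File "m1.py", line 4, in blob
    cs,_=cv2.findContours(m,cv2.RETR_EXTERNAL,cv2.CHAIN_APPROX_NONE); return max(cs,key=cv2.contourArea)[:,0,:].astype(float)
                                                                             ~~~^^^^^^^^^^^^^^^^^^^^^^^^
ValueError: max() iterable argument is empty
```

Request:
{"op": "servo_tool", "data": {"targets": [{"delta_pos":[0.01,-0.2,-0.02],"rot":[0,0,0]},{"delta_pos":[0.01,-0.2,-0.02],"rot":[0,0,0]},{"delta_pos":[0.01,-0.2,-0.02],"rot":[0,0,0]},{"delta_pos":[0.01,-0.2,-0.02],"rot":[0,0,0]},{"delta_pos":[0.01,-0.2,-0.02],"rot":[0,0,0]},{"delta_pos":[0.01,-0.2,-0.02],"rot":[0,0,0]}]}}

```text
t: 32.52
tool_pos: [545.5, -97.8, 225.4]
eef_rot: [-0.079, -3.14, -0.002]
contact_force: [0.0, 0.1, -0.3]
gripper_width: 85.4
grip_force: 0.0
```

```bash
python3 go.py "[]"; python3 m3.py
```

```text
t 32.52 p [545.5 -97.8 225.4] psi 87.11 tilt [ 0.001  0.001 -1.   ] q6 -1.85 w 85.4 gf 0.0 F [ 0.   0.1 -0.3]
top head bbox 221 226 17 17
head ((446.5767517089844, 88.77134704589844), 28.779943466186523) ((447.4358825683594, 88.6015625), (56.092220306396484, 50.654476165771484), 80.12042999267578)
handle ((345.04742431640625, 94.22977447509766), (19.763940811157227, 144.87596130371094), 87.2669906616211)
side head bbox 189 164 23 40
(447.2, 89.6) [188.3 169. ] [21.3 34.8]
(450, 88) [189.4 169. ] [21.3 34.8]
(453, 90) [190.2 168.6] [21.2 34.7]
```

The mallet is standing where it started, and its outline matches the earlier images. Handing in.

```bash
python3 -c "
from station import job; print(job.close_job())"
```

```text
the job is handed in; nothing more can be done
None
```

The block is seated in the dock, the peg was driven down to its stop with the rubber mallet, and the mallet was released standing on its head where it started; the job was handed in at about 33 s, with no verdict shown.

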